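# Start the electric tape dispenser and hold its feed button

### The job

Start up the tape dispenser with the closed fingertips: press down the raised end of the white rocker switch until it has tipped right over, then push the yellow button fully in, where it stays, and then press the green button all the way down and keep it down. The program finishes while still holding the green button pressed. Press them in that order, never press the red button, grasp nothing, and leave the loose tape rolls, spool and other things where they are.

Things in the scene. Friction and masses are not known exactly. Their poses are not given: they have to be found in the camera images.
- machine: grey electric tape dispenser, fixed; x from -90 (operator's side) to +190 mm, y from -155 to +95 mm, flat deck 45 mm above the table; origin on the table under the centre of the black control plate. The 4 controls stand at x = +-40, y = +-37.5 mm; which is where differs between runs. At its back (x over 109 mm) an amber tape roll stands between blue cheeks, up to 134 mm high
- rocker (a joint): white rocker switch: two halves, each 30 mm long and 26 mm wide, meet in a shallow V over the pivot, lengthwise along the machine's x. 0 = off (the end towards the machine's -x, with a blue line across it, is raised); 0.36 rad = on (that half level, the other end raised). Stays where left; about 2 N at the end moves it
- rocker_end (a point): point to press on the rocker: on the top face of the half with the blue line, 24 mm from the pivot; about 68 mm above the table when off, going down to 60 mm above the table when fully on (the point turns with the rocker). Its face there slopes by 0.36 rad when off
- lock (a joint): joint of the yellow push button: 0 = up, 0.006 m = all the way down; no spring: about 3 N pushes it in, and it stays in
- lock_top (a point): centre of the flat top of the yellow push button (30 mm across, standing 10 mm proud of its round aluminium collar, which is 40 mm across; top 67 mm above the table when up, 61 mm when down; z up)
- feed (a joint): joint of the green push button: 0 = up, 0.006 m = all the way down; spring return, about 4 N holds it fully down
- feed_top (a point): centre of the flat top of the green push button (30 mm across, standing 10 mm proud of its round aluminium collar, which is 40 mm across; top 67 mm above the table when up, 61 mm when down; z up)
- feed_base: square grey plate, 46 x 46 mm, on the machine's deck with the collar and the green button that stand on it; origin at the centre of its underside, 45 mm above the table
- stop (a joint): joint of the red push button: 0 = up, 0.006 m = all the way down; spring return; not to be pressed
- stop_top (a point): centre of the flat top of the red push button (30 mm across, standing 10 mm proud of its round aluminium collar, which is 40 mm across; top 67 mm above the table when up, 61 mm when down; z up)
- tape_white: loose roll of white tape with a red core, 52 mm across, 19 mm high, lying on the machine's deck on a black rubber pad, to be left alone; origin at the centre of its underside
- spool_cream: loose cream thread spool, 33 mm across, 50 mm high, standing on the table by the machine's -y side, to be left alone; origin at its underside
- box_blades: loose small white carton, 51 x 75 x 24 mm, on the table by the machine's -y side, to be left alone; origin at its underside
- spanner: loose steel spanner, 32 x 169 x 6 mm, lying on the table in front of the machine, to be left alone; origin at its underside
- tape_black: loose roll of black tape, 70 mm across, 20 mm high, on the table by the machine's -y side, to be left alone; origin at its underside

How it is judged:
By the outcome, as a careful person would: the job done as asked, in the order asked, and still so for the second after the job is handed in, while the arm keeps its last pose, push and grip.
It also fails if it takes over 42 s, if anything falls off the work surface, if the arm or the gripper's body presses on something with over 40 N, if the wrist force passes 120 N, or if a joint passes its speed limit or range.

### The arm

A 6-joint arm with a two-finger parallel gripper is mounted at the origin on a cart in front of the work surface, level with it; the furniture and walls round the work are solid. World frame = base frame: x ahead of the robot, y to its left, z up, the work surface at z = 0. Lengths are in m, angles in rad, forces in N, time in s.
With the tool pointing down it reaches from about 0.25 to 0.775 m from the base axis. Payload 4 kg.
Tool frame: the origin (TCP) lies at the centre of the arm's flange, where the gripper is bolted on; the fingertips stand 199 mm ahead of it and the grasp point (between the pads) lies 180 mm ahead of it (robot.tcp_to_tips is the distance from the TCP to the fingertips, in m); z points along the fingers, y is the line along which they close (so a half turn about z gives the same grasp; the last joint's range is limited). The gripper opens to 94 mm and grips with 3 to 60 N. Pads are 16 mm wide; open, the fingers measure 119 mm over their backs; the gripper's body (75 mm by 177 mm) begins 78 mm behind the grasp point.
Start: joints at [-1.209, 0.087, 1.371, -0, 1.684, -0.103], TCP at [0.247, -0.492, 0.405] pointing down, gripper open.
Joint ranges: [-3.1, 3.1], [-0.76, 2.03], [0.27, 2.55], [-1.08, 4.22], [0.17, 2.65], [-2.57, 2.57]. Speed limits (rad/s): [2.79, 2.79, 3.14, 3.14, 3.14, 3.14].

### API

Orientations are given as [roll, pitch, yaw] about the fixed x, y, z axes, in that order (R = Rz(yaw) Ry(pitch) Rx(roll)).
In Python, from bench import telemetry, snapshot, ticket, robot gives the robot as it stands.
- The arm moves only by the tool apply_moves, never from a script. Its argument "moves" is a list that holds one entry, the list of rows, each a list of 5 numbers: the shift along the tool's x, y, z in units of 50 mm (1.0 is 50 mm), then the turn about the tool's z in units of 10 degrees (1.0 is 10 degrees), then the closure, from 0 (fully open) to 1 (shut). A call has 1 to 10 rows; each row is the pose to reach, as a shift and turn from the pose commanded when the call began, along the tool's axes at that moment; what a row does not reach only later rows make up. A row lasts 1/8 s, in which the tool goes at most 62.5 mm and 10.7 degrees, less where a joint would pass 70% of its speed; a pose out of reach is approached as far as the arm can. A call with a gripper value outside its range is refused whole. The fingers move at their own pace and stop on an object; the grip force is fixed at half the most. Time passes only in rows, so rows that repeat a pose let the fingers close. It gives the time, the measured TCP pose, the force, the opening and the grip force at its end, in the units of the state.
- telemetry.get_obs(): the state, without advancing time (a new reading comes with each control period).
- snapshot(name): name is "side" or "top"; returns a dict with "image" (384x512x3 uint8, red, green, blue), "fovy" (degrees; the focal length in pixels is half the picture's height over the tangent of half this angle, whatever the lens; pixels are square), "cx", "cy" (the principal point, pixels), "R" (3x3) and "t" (3): a world point X has camera coordinates R X + t. Camera axes: x right, y down, z forward; pixel columns grow to the right and rows downward; lengths in m; the calibration is good to about 2 mm. A picture is of the moment at which its call begins. There is no depth.
- ticket.close_job(): hands the job in; it is judged then, once.
The state is a dict: "time": time; "joint_positions": joint angles; "qvel": joint speeds; "joint_torque": joint torques, N m; "tool_pos": TCP position; "ee_rot": TCP orientation; "wrist_force": force on the tool from outside, world axes, zero at the start; "wrist_torque": the same for the moment, N m; "width": finger opening in m; "finger_force": force on a finger pad.
Only numpy, scipy, OpenCV 4.12 (cv2) and the standard library are available. Lean on these libraries where they do the work, as an engineer would, in place of code of your own. Each camera call takes 0.05 s, during which the arm holds its last target. There are 200 camera calls.

## Working session

There is one attempt and no reset: what is moved stays moved. The work goes in short steps, Python scripts to look and compute and a tool call to move; the robot and the scene stay as the last step left them, time stands still between calls to the robot, and variables do not carry over. Pictures are saved under pics/ and viewed, at most 10 in all, crops included, and the job is handed in when it is done.

Besides the shell and the picture viewer there is one more tool, called by a JSON object that holds its "api" and its "payload". apply_moves: Moves the arm, as the interface text tells. Its arguments: {"type":"object","properties":{"moves":{"type":"array","items":{"type":"array","items":{"type":"array","items":{"type":"number"}}}}},"required":["moves"]}

```bash
mkdir -p pics; cat > h.py <<'E'
import numpy as np, cv2
from bench import telemetry, snapshot, ticket, robot
def K(s):
    f=192/np.tan(np.radians(s["fovy"])/2); return f
def ray(s,u,v,z):
    f=K(s);R=np.array(s["R"]);t=np.array(s["t"])
    d=R.T@np.array([(u-s["cx"])/f,(v-s["cy"])/f,1]);c=-R.T@t
    return c+d*(z-c[2])/d[2]
def proj(s,X):
    p=np.array(s["R"])@np.array(X)+np.array(s["t"]);f=K(s)
    return p[:2]/p[2]*f+[s["cx"],s["cy"]]
def save(s,name,box=None,k=1):
    im=np.array(s["image"])[:,:,::-1]
    if box: im=im[box[1]:box[3],box[0]:box[2]]
    cv2.imwrite("pics/"+name,cv2.resize(im,None,fx=k,fy=k,interpolation=cv2.INTER_CUBIC))
E
python3 - <<'E'
from h import *
a=snapshot("top");b=snapshot("side")
save(a,"top1.png",None,1.5);save(b,"side1.png",None,1.5)
for s in(a,b):print(K(s),s["cx"],s["cy"],-np.array(s["R"]).T@np.array(s["t"]))
o=telemetry.get_obs();print(o["time"],o["tool_pos"],o["ee_rot"],o["width"],robot.tcp_to_tips)
E
```

```text
463.9502611809048 253.6933821792917 181.4168502484713 [ 0.45741901 -0.27055682  1.13038482]
462.8278343405087 253.0593047337697 194.2451160822877 [ 0.09670332 -1.14167015  0.44473042]
0.1 [ 0.24648053 -0.49156161  0.40362615] [-3.13959430e+00 -1.80883415e-04  4.64783904e-01] 0.09415110378067909 0.1992
```

View pics/top1.png

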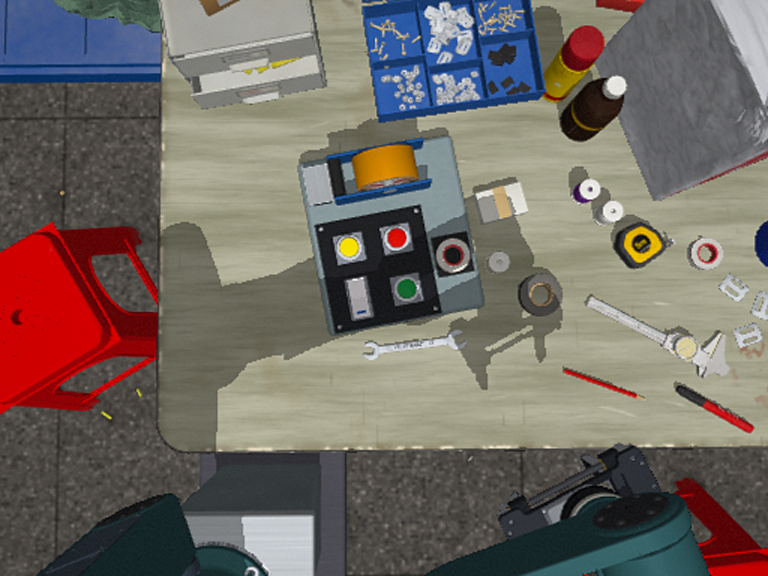

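View pics/side1.png

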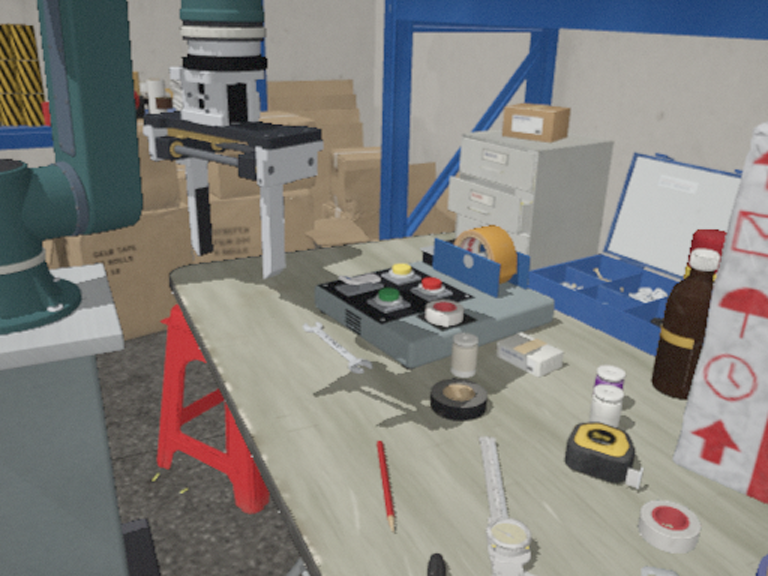

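The top view shows yellow at about (348,247), red (397,239), green (406,288) and the rocker (357,298) with its blue line at (361,312), all in 1.5x pixels. I'll enlarge that region.

```bash
python3 - <<'E'
from h import *
a=snapshot("top");save(a,"crop1.png",(200,130,330,225),6)
b=snapshot("side");save(b,"crop2.png",(205,165,335,250),6)
E
```

```text
(no output)
```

View pics/crop1.png

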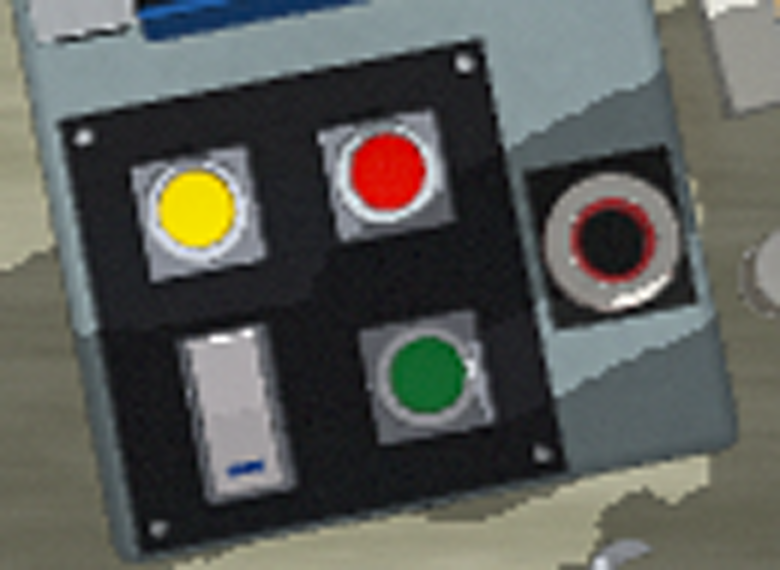

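View pics/crop2.png

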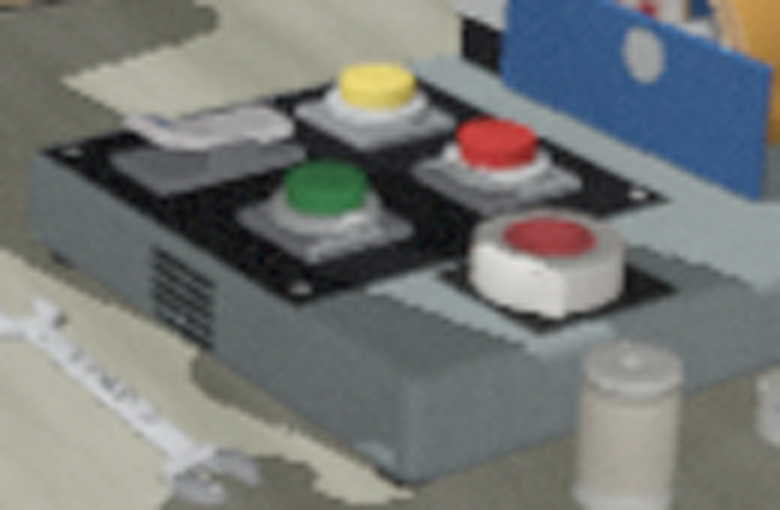

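The crops put yellow at (196,208), red (388,172), green (428,372), the blue line (247,467) and the rocker centre about (238,413) in the 6x top crop. In the side crop, yellow top is about (377,80), red (498,135), green (327,178).

```bash
python3 - <<'E'
from h import *
a=snapshot("top");b=snapshot("side")
c=lambda p,o:((p[0]-2.5)/6+o[0],(p[1]-2.5)/6+o[1])
T=dict(yel=(196,208),red=(388,172),grn=(428,372),line=(247,467))
W={}
for k,p in T.items():
    W[k]=ray(a,*c(p,(200,130)),.067 if k!='line' else .069);print(k,W[k].round(4), (np.array(proj(b,W[k]))-[205,165])*6+2.5)
S=dict(yel=(377,78),red=(498,132),grn=(327,175))
for k,p in S.items(): print('side',k,ray(b,*c(p,(205,165)),.067).round(4))
m=np.array([[40,37.5],[40,-37.5],[-40,-37.5]])/1e3
w=np.array([W[k][:2] for k in('yel','red','grn')])
mc,wc=m.mean(0),w.mean(0);M=(m-mc);N=(w-wc)
th=np.arctan2((M[:,0]*N[:,1]-M[:,1]*N[:,0]).sum(),(M*N).sum())
R=np.array([[np.cos(th),-np.sin(th)],[np.sin(th),np.cos(th)]])
t=wc-R@mc
print(np.degrees(th),t,(m@R.T+t-w).round(4))
for n,p in dict(yel=(40,37.5),red=(40,-37.5),grn=(-40,-37.5),piv=(-40,37.5),end=(-62.5,37.5)).items(): print(n,(R@np.array(p)/1e3+t).round(4))
E
```

```text
yel [ 0.5685 -0.2217  0.067 ] [371.10385439  71.66777323]
red [ 0.5817 -0.2956  0.067 ] [490.39157467 130.05874157]
grn [ 0.5047 -0.3101  0.067 ] [322.1393759  172.83956412]
line [ 0.469  -0.2407  0.069 ] [156.92088983 116.72974298]
side yel [ 0.5674 -0.2291  0.067 ]
side red [ 0.5834 -0.2984  0.067 ]
side grn [ 0.5054 -0.3126  0.067 ]
10.738241089123814 [ 0.53620446 -0.26600232] [[ 0.0001  0.    ]
 [ 0.0008  0.0002]
 [-0.0008 -0.0002]]
yel [ 0.5685 -0.2217]
red [ 0.5825 -0.2954]
grn [ 0.5039 -0.3103]
piv [ 0.4899 -0.2366]
end [ 0.4678 -0.2408]
```

```bash
cat >> h.py <<'E'
from scipy.spatial.transform import Rotation as Ro
def plan(x,y,z,yaw=10.74):
    o=telemetry.get_obs();R=Ro.from_euler("xyz",o["ee_rot"]);p=np.array(o["tool_pos"])
    tip=p+R.apply([0,0,robot.tcp_to_tips])
    d=R.inv().apply(np.array([x,y,z])-tip)/.05
    print("t",o["time"],"tip",tip.round(4),"yaw",np.degrees(o["ee_rot"][2]).round(2),"F",np.round(o["wrist_force"],1),"w",round(o["width"],4))
    print("units",d.round(3),"turn",round((np.degrees(o["ee_rot"][2])-yaw)/10,3))
E
python3 -c "
from h import *
plan(.468,-.2415,.105)"
```

```text
t 0.3 tip [ 0.2465 -0.4915  0.2051] yaw 26.63 F [-0.4  0.7 -0.1] w 0.094
units [ 6.202 -2.482  2.003] turn 1.589
```

{"api": "apply_moves", "payload": {"moves": [[[0.9, -0.35, 0, 0.3, 1], [1.8, -0.7, 0, 0.6, 1], [2.7, -1.05, 0, 0.9, 1], [3.6, -1.4, 0.2, 1.2, 1], [4.5, -1.8, 0.6, 1.59, 1], [5.4, -2.15, 1.2, 1.59, 1], [6.2, -2.48, 1.6, 1.59, 1], [6.2, -2.48, 1.8, 1.59, 1], [6.2, -2.48, 1.8, 1.59, 1], [6.2, -2.48, 1.8, 1.59, 1]]]}}

```text
time: 1.55
tool_pos: [0.4677, -0.2429, 0.3157]
ee_rot: [3.14, -0.001, 0.186]
wrist_force: [-0.2, 0.1, 0.1]
width: 0.0007
finger_force: 0.0
```

```bash
python3 -c "
from h import *
plan(.468,-.2415,.075)
a=snapshot('side');save(a,'s3.png',(180,110,360,245),4.4)"
```

```text
t 1.55 tip [ 0.4679 -0.2432  0.1165] yaw 10.63 F [-0.2  0.1  0.1] w 0.0007
units [ 0.007 -0.034  0.829] turn -0.011
```

View pics/s3.png

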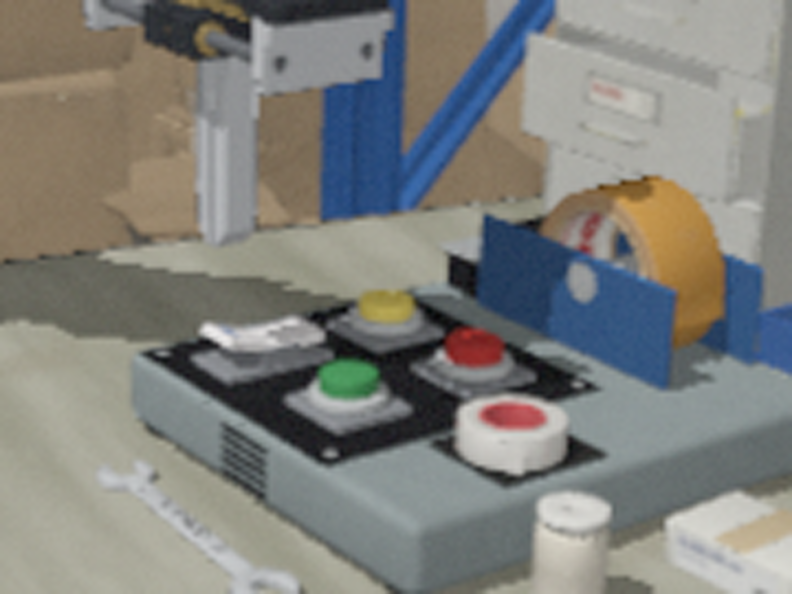

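The closed tips at (225,240) hang directly above the raised end of the rocker at (225,330), so I'll press down there.

{"api": "apply_moves", "payload": {"moves": [[[0, -0.03, 0.5, 0, 1], [0, -0.03, 0.8, 0, 1], [0, -0.03, 0.9, 0, 1], [0, -0.03, 0.96, 0, 1], [0, -0.03, 1.02, 0, 1], [0, -0.03, 1.08, 0, 1], [0, -0.03, 1.12, 0, 1], [0, -0.03, 1.15, 0, 1], [0, -0.03, 1.15, 0, 1]]]}}

```text
time: 2.72
tool_pos: [0.4679, -0.2406, 0.2594]
ee_rot: [3.14, -0.001, 0.187]
wrist_force: [-4.0, 0.6, 9.1]
width: 0.0004
finger_force: 4.8
```

```bash
python3 -c "
from h import *
plan(.468,-.2415,.058)"
```

```text
t 2.725 tip [ 0.4682 -0.2409  0.0602] yaw 10.74 F [-4.   0.6  9.1] w 0.0004
units [-0.006  0.012  0.043] turn -0.0
```

{"api": "apply_moves", "payload": {"moves": [[[0, 0, 0.02, 0, 1], [0, 0, 0.04, 0, 1], [0, 0, 0.04, 0, 1]]]}}

```text
time: 3.1
tool_pos: [0.4679, -0.2405, 0.2593]
ee_rot: [3.139, -0.001, 0.188]
wrist_force: [-6.7, 2.3, 16.9]
width: 0.0002
finger_force: 8.6
```

```bash
python3 -c "
from h import *
plan(.5685,-.2225,.100)"
```

```text
t 3.1 tip [ 0.4683 -0.2409  0.0601] yaw 10.74 F [-6.7  2.3 16.9] w 0.0002
units [ 2.039  0.014 -0.796] turn 0.0
```

Force climbs with no further travel at 60 mm, so the rocker is at its stop. I'll lift and move over the yellow button.

{"api": "apply_moves", "payload": {"moves": [[[0, 0, -0.4, 0, 1], [0, 0, -0.8, 0, 1], [0.7, 0, -0.8, 0, 1], [1.4, 0.01, -0.8, 0, 1], [2.04, 0.01, -0.8, 0, 1], [2.04, 0.01, -0.8, 0, 1], [2.04, 0.01, -0.8, 0, 1]]]}}

```text
time: 3.98
tool_pos: [0.5677, -0.2218, 0.2947]
ee_rot: [-3.141, 0.001, 0.187]
wrist_force: [0.5, 0.8, -0.1]
width: 0.0006
finger_force: 0.0
```

```bash
python3 -c "
from h import *
plan(.5685,-.2225,.061)
a=snapshot('side');save(a,'s4.png',(180,110,360,245),4.4)"
```

```text
t 3.975 tip [ 0.5675 -0.2218  0.0955] yaw 10.74 F [ 0.5  0.8 -0.1] w 0.0006
units [0.018 0.019 0.689] turn 0.0
```

View pics/s4.png

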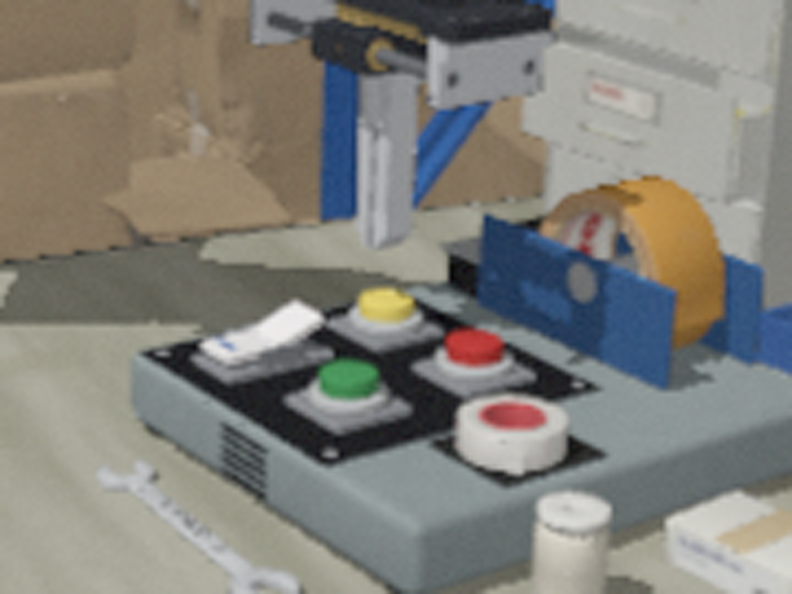

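The rocker is tipped over: its far end is raised at (300,310). The tips at (382,245) are above the yellow button at (386,300).

{"api": "apply_moves", "payload": {"moves": [[[0.02, 0.02, 0.3, 0, 1], [0.02, 0.02, 0.5, 0, 1], [0.02, 0.02, 0.56, 0, 1], [0.02, 0.02, 0.62, 0, 1], [0.02, 0.02, 0.67, 0, 1], [0.02, 0.02, 0.71, 0, 1], [0.02, 0.02, 0.74, 0, 1], [0.02, 0.02, 0.74, 0, 1]]]}}

```text
time: 5.03
tool_pos: [0.5692, -0.2227, 0.2603]
ee_rot: [3.141, -0.0, 0.187]
wrist_force: [-5.1, 1.9, 8.8]
width: 0.0004
finger_force: 4.3
```

```bash
python3 -c "
from h import *
plan(.5685,-.2225,.061)"
```

```text
t 5.025 tip [ 0.5693 -0.2228  0.0611] yaw 10.74 F [-5.1  1.9  8.8] w 0.0004
units [-0.015 -0.01   0.003] turn -0.0
```

{"api": "apply_moves", "payload": {"moves": [[[0, 0, 0.02, 0, 1], [0, 0, 0.04, 0, 1], [0, 0, 0.04, 0, 1]]]}}

```text
time: 5.4
tool_pos: [0.5691, -0.2226, 0.2602]
ee_rot: [3.14, -0.001, 0.187]
wrist_force: [-8.0, 2.9, 15.2]
width: 0.0002
finger_force: 7.4
```

```bash
python3 -c "
from h import *
plan(.504,-.3115,.095)"
```

```text
t 5.4 tip [ 0.5694 -0.2229  0.061 ] yaw 10.74 F [-8.   2.9 15.2] w 0.0002
units [-1.615  1.499 -0.679] turn 0.0
```

Yellow is at its stop (61 mm, force rising with no motion). Next, the green button.

{"api": "apply_moves", "payload": {"moves": [[[0, 0, -0.4, 0, 1], [0, 0, -0.8, 0, 1], [-0.5, 0.5, -0.8, 0, 1], [-1.0, 1.0, -0.8, 0, 1], [-1.6, 1.5, -0.8, 0, 1], [-1.6, 1.5, -0.75, 0, 1], [-1.6, 1.5, -0.75, 0, 1]]]}}

```text
time: 6.28
tool_pos: [0.505, -0.311, 0.2933]
ee_rot: [-3.141, -0.001, 0.187]
wrist_force: [-0.4, 0.2, -0.6]
width: 0.0003
finger_force: 0.0
```

```bash
python3 -c "
from h import *
plan(.504,-.3115,.061)
a=snapshot('side');save(a,'s5.png',(180,110,360,245),4.4)"
```

```text
t 6.275 tip [ 0.5051 -0.3109  0.0941] yaw 10.73 F [-0.4  0.2 -0.6] w 0.0003
units [-0.024  0.009  0.662] turn -0.001
```

View pics/s5.png

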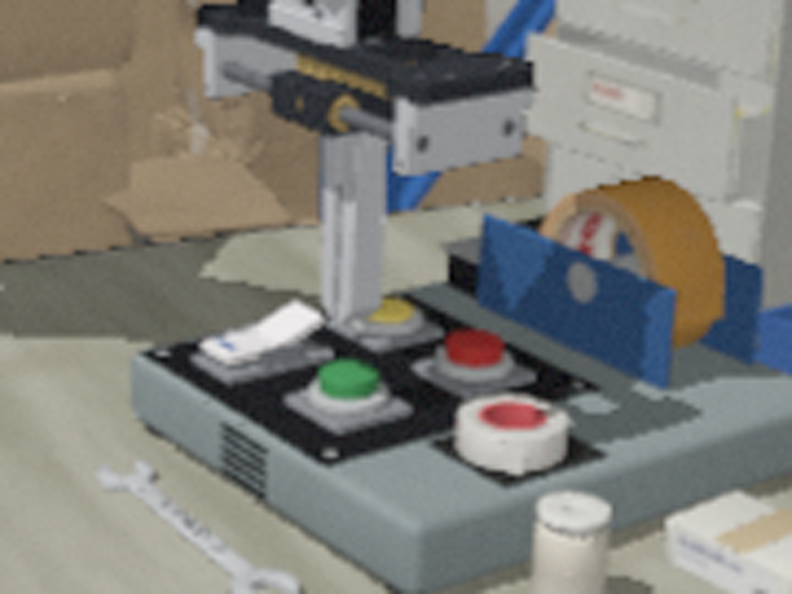

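Yellow now sits low at (390,310), the rocker is still over, and the tips at (352,320) are above green at (348,378). I'll press and hold.

{"api": "apply_moves", "payload": {"moves": [[[-0.02, 0.01, 0.3, 0, 1], [-0.02, 0.01, 0.5, 0, 1], [-0.02, 0.01, 0.56, 0, 1], [-0.02, 0.01, 0.62, 0, 1], [-0.02, 0.01, 0.67, 0, 1], [-0.02, 0.01, 0.71, 0, 1], [-0.02, 0.01, 0.75, 0, 1], [-0.02, 0.01, 0.75, 0, 1]]]}}

```text
time: 7.32
tool_pos: [0.5036, -0.3115, 0.2602]
ee_rot: [3.141, -0.001, 0.187]
wrist_force: [-5.5, 7.6, 16.6]
width: 0.0003
finger_force: 7.9
```

{"api": "apply_moves", "payload": {"moves": [[[0, 0, 0.02, 0, 1], [0, 0, 0.04, 0, 1], [0, 0, 0.04, 0, 1], [0, 0, 0.04, 0, 1]]]}}

```text
time: 7.82
tool_pos: [0.5036, -0.3114, 0.26]
ee_rot: [3.141, -0.002, 0.188]
wrist_force: [-7.9, 7.5, 22.4]
width: 0.0002
finger_force: 11.1
```

```bash
python3 -c "
from h import *
plan(.504,-.3115,.061)
a=snapshot('side');save(a,'s6.png',(180,110,360,245),4.4)"
```

```text
t 7.825 tip [ 0.5039 -0.3115  0.0608] yaw 10.75 F [-7.9  7.5 22.4] w 0.0002
units [ 0.002 -0.001 -0.003] turn 0.001
```

View pics/s6.png

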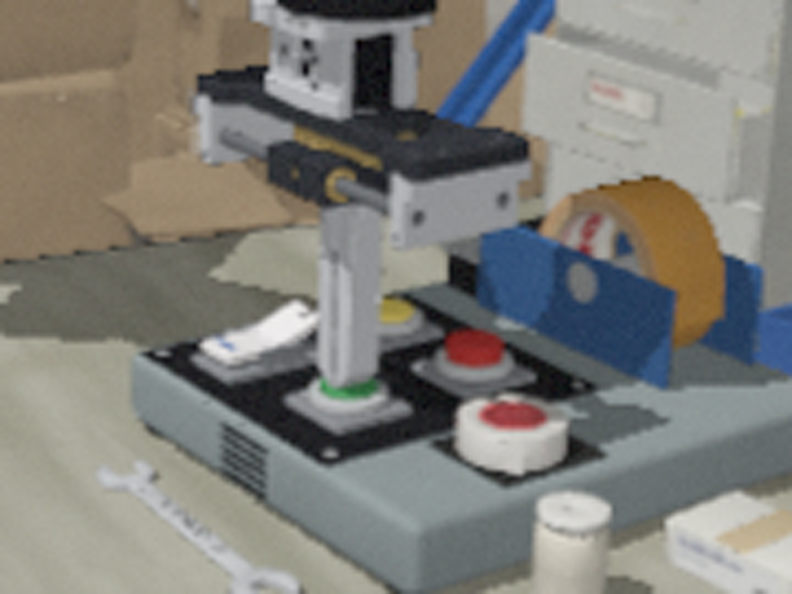

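Green is held down at its stop under the tips at (348,385). The tip height is 60.8 mm with 22 N, the rocker and yellow are still set, and red was not touched.

```bash
python3 -c "
from bench import ticket
print(ticket.close_job())"
```

```text
the job is handed in; nothing more can be done
None
```

The job is handed in: I tipped the rocker over, pushed the yellow button fully in, and the arm is still holding the green button at its stop with about 22 N; I kept clear of the red button and the loose items.

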